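# Snap the cap onto the coffee-pod keeper that holds the blue pod

## Robot

A 7-joint arm with a two-finger parallel gripper is mounted at the origin on a cart in front of the work surface, level with it; the furniture and walls round the work are solid. World frame = base frame: x ahead of the robot, y to its left, z up, the work surface at z = 0. Lengths are in m, angles in rad, forces in N, time in s.
With the tool pointing down it reaches from about 0.425 to 1.025 m from the base axis. Payload 9.4 kg.
Tool frame: the origin (TCP) lies at the very end of the fingers, on their centre line; the grasp point (between the pads) lies 19 mm behind it (robot.tcp_to_grasp is the distance from the TCP to the grasp point, in m); z points along the fingers, y is the line along which they close (so a half turn about z gives the same grasp; the last joint's range is limited). The gripper opens to 85 mm and grips with 20 to 120 N. Pads are 22 mm wide; open, the fingers measure 114 mm over their backs; the gripper's body (76 mm by 85 mm) begins 54 mm behind the grasp point. The pads swing forward as they close: fully open they stand 13 mm farther back than shut.
Start: joints at [-1.424, 0.599, -0.003, 1.599, 0.002, 0.943, -0.08], TCP at [0.161, 0.707, 0.194] pointing down, gripper open.
Joint ranges: [-2.57, 2.57], [-0.35, 1.97], [-1.29, 1.29], [0.11, 2.56], [-1.05, 4.19], [0.11, 1.86], [-2.63, 2.63]. Speed limits (rad/s): [2.22, 2.22, 3.01, 3.01, 3.14, 3.14, 3.14].

## Interface

Orientations are given as a rotation vector (axis times angle).
In Python, from cell import robot gives the robot as it stands. The module is installed in compiled form; this text tells all that it offers.
- The arm moves only by the tool move_arm, never from a script. Its argument "rows" is a list of rows, each a list of 3 entries, a list of its own where there are three numbers: the shift along the world's x, y, z in m, then the turn, a rotation vector about the world's x, y, z in degrees, then the finger opening in m, from 0 to 0.0854. In form: [[[tx, ty, tz], [ax, ay, az], hand], ...]. A call has 1 to 8 rows; each row is the pose to reach, as a shift and turn from the pose commanded when the call began; what a row does not reach only later rows make up. A row lasts 1/8 s, in which the tool goes at most 62.5 mm and 10.7 degrees, less where a joint would pass 70% of its speed; a pose out of reach is approached as far as the arm can. A call with a gripper value outside its range is refused whole. The fingers move at their own pace and stop on an object; the grip force is fixed at half the most. Time passes only in rows, so rows that repeat a pose let the fingers close. It gives the time, the measured TCP pose, the force, the opening and the grip force at its end, in the units of the state.
- robot.get_state(): the state, without advancing time (a new reading comes with each control period).
- robot.snapshot(name): name is "side" or "top"; returns a dict with "color" (400x640x3 uint8, red, green, blue), "intrinsics" (3x3 intrinsics, pixels), "camera_from_world" (4x4, takes a point from world to camera coordinates). Camera axes: x right, y up, looking along -z (the intrinsics and any distortion apply to the point x, -y, -z); pixel columns grow to the right and rows downward; lengths in m; the calibration is good to about 2 mm. A picture is of the moment at which its call begins. There is no depth.
- robot.hand_in(): hands the job in; it is judged then, once.
Trained networks look in a picture, given as the dict that the camera call returned (one of the last four; its "shot" number tells which), for a name from the list of things; names that differ only in an ending like _2 or _b are one class to them, and where a whole thing is asked for, a point or a joint stands for the part that bears it (a point fixed in the world has none). Each returns a list of dicts, best first, with "confidence" (0 to 1); they miss things now and then, are a little off and sometimes report something else, mostly with a low value. They report only what shows in the picture. A call takes as long as a camera call. They do not tell look-alikes from the thing itself.
- robot.look_for(picture, label): "bbox" ([left, top, right, bottom] in pixels, round what is visible of it).
- robot.cut_out(picture, label): "mask" (400x640 bool, what is visible of it) and "bbox" ([left, top, right, bottom] in pixels, round what is visible of it).
The state is a dict: "t": time; "joint_positions": joint angles; "joint_velocities": joint speeds; "tau": joint torques, N m; "eef_pos": TCP position; "tool_rot": TCP orientation; "wrist_force": force on the tool from outside, world axes, zero at the start; "wrist_torque": the same for the moment, N m; "width": opening from 0.0 (shut) to 1.0 (fully open); "grasp_force": force on a finger pad.
Only numpy, scipy, OpenCV 4.12 (cv2) and the standard library are available. Lean on these libraries where they do the work, as an engineer would, in place of code of your own. Each camera call takes 0.05 s, during which the arm holds its last target. There are 200 camera calls.

## Task

Close up the blue coffee pod: pick up the green cap by its black knob, set it over whichever of the two pod keepers holds the blue pod, press it down past the click and keep pressing until it is fully home on the red seal. Finish while still holding the cap pressed fully down; do not let go. Leave the copper-coloured pod's keeper open, and leave both pods in their keepers and the mug, bottle, spice jar and teaspoon where they stand.

Things in the scene. Friction and masses are not known exactly. Their poses are not given: they have to be found in the camera images.
- cap: loose green hollow cap, 80 g, on the worktop on its open rim: bell 63 mm wide, 40 mm tall (37 inside), with a round black knob on top, 24 mm in diameter, 40 to 68 mm above the rim (grasp from above, any yaw). Origin: centre of the rim's underside; z up through the knob. A round bead inside the rim, 0 to 4 mm above it, leaves an opening of 53.5 mm.
- keeper_a: pod keeper fixed to the worktop. Origin: centre of its underside; z up. Rubber foot 72 mm wide; red sprung seal ring 66 mm wide, top at 13 mm; steel neck 52 mm wide up to 25 mm, tapering to 42 mm at its open top at 32 mm (guides a cap up to 4 mm off centre). Four brass balls, sprung outward, stand out of the neck at 19 mm height, to 58 mm diameter. The pod in it reaches 44 mm.
- keeper_b: second pod keeper, identical to keeper_a, also fixed. Cap origin above keeper origin while it goes on, coaxial, any yaw: 32 to 25 mm on the taper, 21 mm bead meets the balls, to be pushed past with about 8 to 12 N; then the force drops and the cap is drawn down (the click, about 17 to 14 mm), 13 mm rim meets the seal, 10 mm home.
- seal_a (a joint): how far the red seal ring of keeper_a is pressed down, m: 0 free, 0.003 fully down on its stop. Spring of 3 N per mm, so about 9 N brings it to the stop and must be kept up. Only a cap that has clicked on can press it; below 0.002 the cap is not home.
- seal_b (a joint): the same for keeper_b
- blue_pod: blue coffee pod, 36 mm diameter, 28 mm tall, loose, standing in one of the two keepers with its flange down, 16 mm above the worktop. Origin: centre of its underside. Which keeper it is in changes from start to start.
- copper_pod: copper-coloured coffee pod, same size, standing in the other keeper, which must stay open
- dark_mug: dark mug, 83x115x86 mm, loose bystander; origin at the centre of its underside
- milk_bottle: white bottle with a white screw cap, 52 mm wide, 150 mm tall, loose bystander; origin at the centre of its underside
- red_spice_jar: spice jar with a red lid, 47 mm wide, 97 mm tall, loose bystander; origin at the centre of its underside
- teaspoon: steel teaspoon, 130 mm long, 26 mm wide, 11 mm tall, lying on the worktop, loose bystander; origin at the centre of its underside
Things that resemble listed ones, but are neither listed nor needed, are in the scene too. Of the things like the copper_pod, leave any that is turquoise, white or yellow; of the rest the smaller one is meant.

How it is judged:
By the outcome, as a careful person would: the job done as asked, in the order asked, and still so for the second after the job is handed in, while the arm keeps its last pose, push and grip.
It also fails if it takes over 51 s, if anything falls off the work surface, if the arm or the gripper's body presses on something with over 40 N, if the wrist force passes 120 N, or if a joint passes its speed limit or range.

## Working session

There is one attempt and no reset: what is moved stays moved. The work goes in short steps, Python scripts to look and compute and a tool call to move; the robot and the scene stay as the last step left them, time stands still between calls to the robot, and variables do not carry over. Pictures are saved under pics/ and viewed, at most 10 in all, crops included, and the job is handed in when it is done.

Besides the shell and the picture viewer there is one more tool, called as a command line: name --argument value ..., lists and objects as JSON in quotes. move_arm: Moves the arm, as the interface text tells. Its arguments: {"type":"object","properties":{"rows":{"type":"array","items":{"type":"array"}}},"required":["rows"]}

```bash
mkdir -p pics
cat > h.py <<'E'
import numpy as np, cv2
from cell import robot
def ray(p,u,v):
    T=np.array(p["camera_from_world"]);K=np.array(p["intrinsics"])
    d=np.linalg.inv(K)@[u,v,1]; d=np.array([d[0],-d[1],-d[2]])
    R=T[:3,:3]; return -R.T@T[:3,3], R.T@d
def atz(p,u,v,z):
    o,d=ray(p,u,v); return o+d*(z-o[2])/d[2]
def proj(p,X):
    T=np.array(p["camera_from_world"]);K=np.array(p["intrinsics"])
    c=T[:3,:3]@np.array(X)+T[:3,3]; q=K@[c[0],-c[1],-c[2]]; return q[:2]/q[2]
def save(p,n): cv2.imwrite("pics/"+n,p["color"][:,:,::-1])
E
python3 - <<'E'
from h import *
s=robot.get_state();print(s)
for n in("top","side"):
    p=robot.snapshot(n);save(p,n+"1.png");print(n,[k for k in p],ray(p,320,200))
    for l in("cap","keeper_a","blue_pod","copper_pod","dark_mug","milk_bottle","red_spice_jar","teaspoon"):
        for r in robot.look_for(p,l)[:4]:
            b=r["bbox"];print(l,round(r["confidence"],2),np.round(b),np.round(atz(p,(b[0]+b[2])/2,(b[1]+b[3])/2,.03),3))
E
```

```text
{'t': 0.0, 'joint_positions': array([-1.42369518,  0.60014451, -0.00257014,  1.60015645,  0.00180292,
        0.94286858, -0.07977225]), 'joint_velocities': array([-0.00039043,  0.00060704, -0.00095616,  0.00050911,  0.00048445,
        0.00080482,  0.00036193]), 'tau': array([ 1.55660005e-04, -7.76433706e+01,  1.56489607e+00, -2.58004278e+01,
        1.23439947e-02,  9.02620959e-03,  7.79181391e-06]), 'eef_pos': array([0.1607913 , 0.70639371, 0.19319311]), 'tool_rot': array([-3.50635669e-01, -3.12191803e+00,  2.47233840e-03]), 'wrist_force': array([ 0.28262946, -0.30487057, -0.11338199]), 'wrist_torque': array([-0.00101981,  0.0036079 ,  0.00210764]), 'grasp_force': 0.0, 'width': 1.0075698228913028}
top ['color', 'intrinsics', 'camera_from_world', 'shot'] (array([ 0.49540072, -0.0448143 ,  0.88881005]), array([ 0.08142074, -0.00666758, -0.99673584]))
keeper_a 0.7 [295. 205. 327. 238.] [ 0.515 -0.03   0.03 ]
keeper_a 0.64 [379. 208. 409. 230.] [ 0.52  -0.221  0.03 ]
blue_pod 0.63 [382. 204. 412. 233.] [ 0.521 -0.228  0.03 ]
blue_pod 0.44 [388. 209. 402. 224.] [ 0.525 -0.224  0.03 ]
c
[... 877 characters left out ...]
 0.54 [325. 194. 352. 214.] [ 0.532 -0.015  0.03 ]
blue_pod 0.44 [309. 142. 320. 152.] [ 0.531 -0.223  0.03 ]
copper_pod 0.77 [342. 227. 358. 246.] [0.54 0.09 0.03]
copper_pod 0.7 [350. 138. 364. 162.] [ 0.414 -0.17   0.03 ]
copper_pod 0.55 [330. 192. 345. 205.] [ 0.528 -0.032  0.03 ]
copper_pod 0.42 [358. 172. 372. 181.] [ 0.426 -0.073  0.03 ]
dark_mug 0.7 [249. 175. 285. 212.] [ 0.713 -0.117  0.03 ]
milk_bottle 0.56 [250. 177. 290. 214.] [ 0.707 -0.108  0.03 ]
red_spice_jar 0.8 [282.  90. 298. 120.] [ 0.548 -0.403  0.03 ]
teaspoon 0.48 [311. 138. 322. 154.] [ 0.523 -0.224  0.03 ]
teaspoon 0.44 [373. 203. 401. 234.] [0.421 0.074 0.03 ]
teaspoon 0.34 [328. 206. 348. 214.] [0.54  0.002 0.03 ]
```

View pics/top1.png

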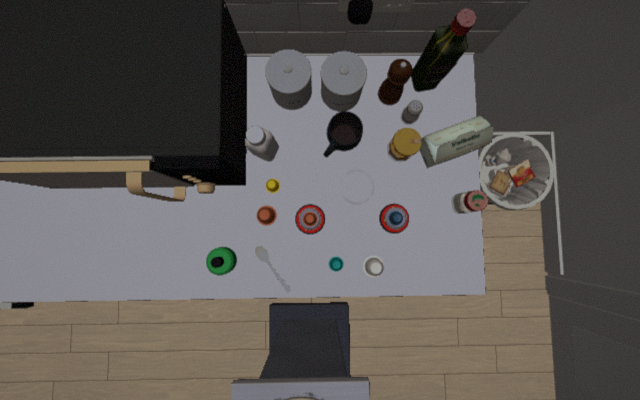

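View pics/side1.png

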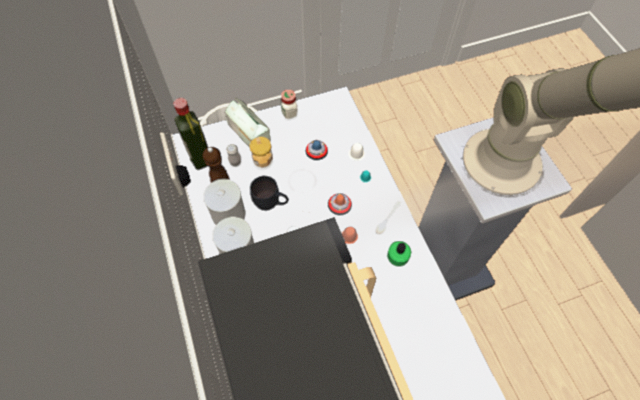

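The top view shows the green cap at about (221,261) with its knob at (217,262). The blue pod's keeper is at (394,218) and the copper pod's at (310,219). A tall black appliance stands at upper left, behind the cap. The side view agrees: cap (400,253), blue keeper (317,149), copper keeper (340,204).

```bash
cat >> h.py <<'E'
def blob(p,lo,hi,box):
    h=cv2.cvtColor(p["color"],cv2.COLOR_RGB2HSV);m=cv2.inRange(h,lo,hi)
    w=np.zeros_like(m);w[box[1]:box[3],box[0]:box[2]]=255;m&=w
    n,l,st,c=cv2.connectedComponentsWithStats(m)
    i=1+np.argmax(st[1:,4]);return st[i],c[i]
def tri(rs):
    A=sum(np.eye(3)-np.outer(d,d)/(d@d) for o,d in rs);b=sum((np.eye(3)-np.outer(d,d)/(d@d))@o for o,d in rs)
    return np.linalg.solve(A,b)
E
python3 - <<'E'
from h import *
t=robot.snapshot("top");s=robot.snapshot("side")
G=((45,100,40),(80,255,255));K=((0,0,0),(180,255,45));B=((95,80,30),(125,255,255))
for nm,c,bt,bs,z in(("green",G,(195,235,250,290),(380,235,420,272),.02),("knob",K,(208,250,232,275),(388,236,414,260),.054),("blue",B,(375,200,415,240),(300,135,335,165),.04)):
    a,ca=blob(t,*c,bt);b,cb=blob(s,*c,bs)
    print(nm,a,ca.round(1),b,cb.round(1),"tri",tri([ray(t,*ca),ray(s,*cb)]).round(4),atz(t,*ca,z).round(4),atz(s,*cb,z).round(4))
# red ring: bbox of red
for nm,bt,bs in(("kb",(370,195,418,240),(300,135,335,165)),("kc",(290,200,330,240),(324,190,356,218))):
  for p,b in((t,bt),(s,bs)):
    h=cv2.cvtColor(p["color"],cv2.COLOR_RGB2HSV);m=cv2.inRange(h,(0,150,80),(6,255,255))|cv2.inRange(h,(172,150,80),(180,255,255))
    ys,xs=np.nonzero(m[b[1]:b[3],b[0]:b[2]]);q=(np.column_stack([xs,ys])+[b[0],b[1]]).astype(np.int32)
    hu=cv2.convexHull(q);e=cv2.fitEllipse(hu);print(nm,np.round(e[0],1),np.round(e[1],1),atz(p,*e[0],.010).round(4))
E
```

```text
green [207 247  28  28 509] [220.9 260.3] [388 242  23  24 375] [398.5 253.9] tri [0.4307 0.1792 0.0181] [0.43   0.1791 0.02  ] [0.4322 0.1795 0.02  ]
knob [211 257  13  11 104] [217.1 261.7] [397 244   8   9  50] [400.7 247.9] tri [0.4302 0.178  0.0558] [0.4297 0.1786 0.054 ] [0.4299 0.1772 0.054 ]
blue [389 211  14  15 154] [395.1 217.8] [312 141   9   8  55] [316.1 144.9] tri [ 0.5234 -0.2229  0.0366] [ 0.522  -0.2214  0.04  ] [ 0.5255 -0.2216  0.04  ]
kb [394.3 217.9] [27.2 27.9] [ 0.5226 -0.2259  0.01  ]
kb [316.2 150.1] [15.9 20.5] [ 0.5248 -0.2231  0.01  ]
kc [309.7 218.7] [27.7 28. ] [ 0.5232 -0.0258  0.01  ]
kc [339.3 203.4] [17.7 21.7] [ 0.5252 -0.0256  0.01  ]
```

move_arm --rows '[[[0.03,-0.055,0],[0,0,0],0.0854],[[0.06,-0.11,0],[0,0,0],0.0854],[[0.085,-0.165,0],[0,0,0],0.0854],[[0.11,-0.22,0],[0,0,0],0.0854],[[0.14,-0.275,0],[0,0,0],0.0854],[[0.17,-0.33,0],[0,0,0],0.0854],[[0.195,-0.385,0],[0,0,0],0.0854],[[0.225,-0.44,-0.01],[0,0,0],0.0854]]'

```text
t: 2.0
eef_pos: [0.3865, 0.2664, 0.185]
tool_rot: [0.35, 3.12, 0.003]
wrist_force: [1.1, 1.0, 0.0]
width: 0.998
grasp_force: 0.0
```

move_arm --rows '[[[0.022,-0.044,-0.02],[0,0,0],0.0854],[[0.044,-0.088,-0.05],[0,0,0],0.0854],[[0.044,-0.088,-0.09],[0,0,0],0.0854],[[0.044,-0.088,-0.09],[0,0,0],0.0854],[[0.044,-0.088,-0.09],[0,0,0],0.0854]]'

```text
t: 2.62
eef_pos: [0.4297, 0.1804, 0.0951]
tool_rot: [0.349, 3.122, 0.001]
wrist_force: [-0.3, 0.5, 0.1]
width: 1.001
grasp_force: 0.0
```

move_arm --rows '[[[0,-0.002,-0.025],[0,0,0],0.0854],[[0,-0.002,-0.05],[0,0,0],0.0854],[[0,-0.002,-0.05],[0,0,0],0.0854],[[0,-0.002,-0.05],[0,0,0],0.01],[[0,-0.002,-0.05],[0,0,0],0.01],[[0,-0.002,-0.05],[0,0,0],0.01],[[0,-0.002,-0.05],[0,0,0],0.01],[[0,-0.002,-0.05],[0,0,0],0.01]]'

```text
t: 3.62
eef_pos: [0.4295, 0.1777, 0.0443]
tool_rot: [0.351, 3.122, 0.0]
wrist_force: [-0.0, 0.5, 0.4]
width: 0.114
grasp_force: 0.0
```

Run:
```python
from h import *
t=robot.snapshot("top");s=robot.snapshot("side");x=robot.get_state();print(x["eef_pos"],x["wrist_force"],x["width"],x["grasp_force"])
a=cv2.resize(t["color"][200:310,160:290],None,fx=3,fy=3);b=cv2.resize(s["color"][200:310,340:470],None,fx=3,fy=3)
cv2.imwrite("pics/g.png",np.hstack([a,b])[:,:,::-1])
```

```text
[0.4294599  0.17767081 0.04420328] [-0.3155703  -0.20291409 -0.28213156] 0.11763922761225515 0.0
```

View pics/g.png

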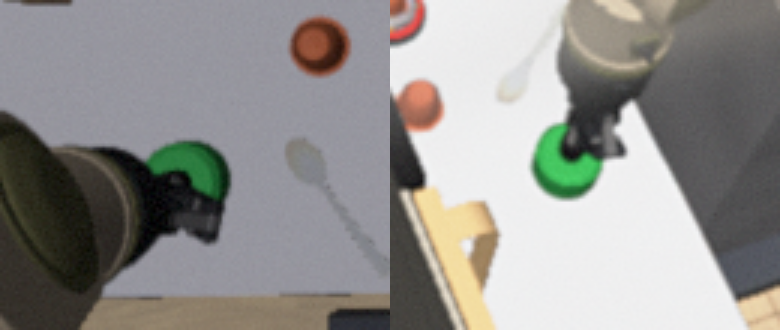

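The fingers shut on nothing. They stand on the robot's side of the knob, and the cap has not moved. I'll check the commanded TCP against the picture.

Run:
```python
from h import *
t=robot.snapshot("top");s=robot.snapshot("side");x=robot.get_state();e=x["eef_pos"]
out=[]
for p,(c,r) in((t,(185,230)),(s,(370,220))):
    k=8;im=cv2.resize(p["color"][r:r+55,c:c+50],None,fx=k,fy=k,interpolation=cv2.INTER_CUBIC)
    im=cv2.convertScaleAbs(im,alpha=1.7,beta=20)
    for z,col in((0,(255,0,0)),(.019,(255,255,0)),(.073,(255,0,255))):
        q=proj(p,e+[0,0,z]);print(q);cv2.circle(im,tuple(int(v) for v in ((q-[c,r]+.5)*k)),4,col,-1)
    q=proj(p,[.430,.178,.068]);cv2.circle(im,tuple(int(v) for v in ((q-[c,r]+.5)*k)),4,(0,255,255),-1)
    out.append(im[:,:400])
cv2.imwrite("pics/g2.png",np.hstack(out)[:,:,::-1])
a,c=blob(s,(45,100,40),(80,255,255),(380,235,420,272));print(a,c)
a,c=blob(t,(45,100,40),(80,255,255),(195,235,250,290));print(a,c)
```

```text
[218.68514654 261.41118041]
[216.37675257 262.1314398 ]
[209.18791258 264.37448392]
[400.44203898 249.46077165]
[401.48987798 246.62997093]
[404.61901254 238.17642375]
[388 242  22  24 329] [397.32826748 254.85410334]
[209 248  26  19 292] [223.45547945 255.16438356]
```

View pics/g2.png

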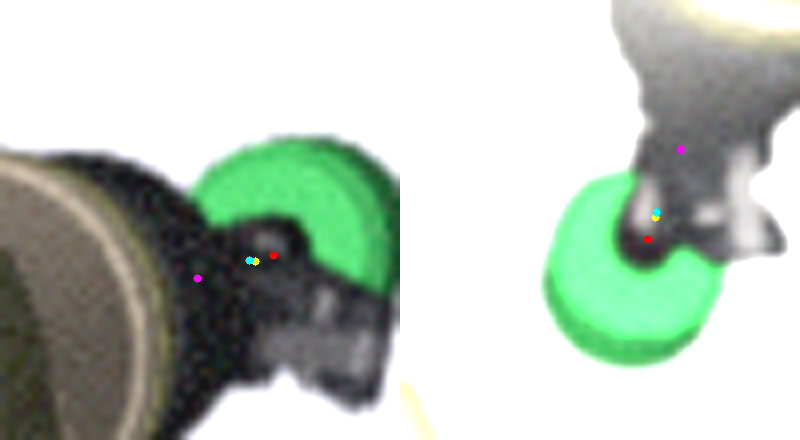

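move_arm --rows '[[[0,0,0.05],[0,0,0],0.01],[[0,0,0.08],[0,0,0],0.01],[[0,0,0.08],[0,0,0],0.01]]'

```text
t: 4.2
eef_pos: [0.4305, 0.1782, 0.126]
tool_rot: [0.351, 3.119, 0.004]
wrist_force: [1.2, 0.8, -0.7]
width: 0.116
grasp_force: 0.0
```

```bash
cat > v.py <<'E'
from h import *
import sys
def view(name,knob=(.430,.178,.068)):
    t=robot.snapshot("top");s=robot.snapshot("side");x=robot.get_state();e=x["eef_pos"]
    print(e,x["tool_rot"],x["wrist_force"],x["width"],x["grasp_force"],x["joint_positions"])
    out=[]
    for p in (t,s):
        k=7;c,r=(proj(p,e)-[28,35]).astype(int);im=cv2.resize(p["color"][r:r+70,c:c+57],None,fx=k,fy=k,interpolation=cv2.INTER_CUBIC)
        im=cv2.convertScaleAbs(im,alpha=1.7,beta=20)
        for q,col in((e,(255,0,0)),(e+[0,0,.073],(255,0,255)),(knob,(0,255,255))):
            q=proj(p,q);cv2.circle(im,tuple(int(v) for v in ((q-[c,r]+.5)*k)),4,col,-1)
        out.append(im)
    cv2.imwrite("pics/"+name,np.hstack(out)[:,:,::-1])
    return t,s
if __name__=="__main__": view(sys.argv[1])
E
python3 v.py g3.png
```

```text
[0.42936137 0.17773671 0.124125  ] [3.50710571e-01 3.12160215e+00 4.21812359e-04] [-0.03103761 -0.67537874  0.00361382] 0.11592013499826004 0.0 [-0.5349212   0.40328902  0.02715745  2.25190205 -0.02283726  0.48620052
  0.85728087]
```

View pics/g3.png

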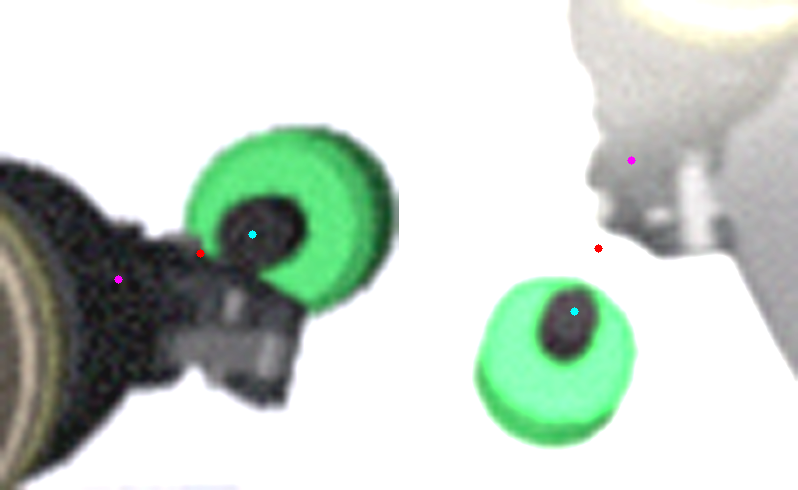

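Run:
```python
from h import *
for n in("top","side"): np.save(n+"c.npy",robot.snapshot(n)["color"])
```

move_arm --rows '[[[0,0,0],[0,0,0],0.0854],[[0,0,0],[0,0,0],0.0854],[[0,0,0],[0,0,0],0.0854],[[0,0,0],[0,0,0],0.0854],[[0,0,0],[0,0,0],0.0854]]'

```text
t: 5.03
eef_pos: [0.4295, 0.1777, 0.1242]
tool_rot: [0.351, 3.122, 0.0]
wrist_force: [0.4, 1.4, 0.4]
width: 0.997
grasp_force: 0.0
```

Run:
```python
from h import *
rows=[]
e=robot.get_state()["eef_pos"];print(e)
R=cv2.Rodrigues(robot.get_state()["tool_rot"])[0];y=R[:,1];print(y)
for n in("top","side"):
    p=robot.snapshot(n);a=np.load(n+"c.npy");k=5
    c,r=(proj(p,e)-[38,28]).astype(int);o=[]
    for im in(a,p["color"]):
        im=cv2.convertScaleAbs(cv2.resize(im[r:r+58,c:c+76],None,fx=k,fy=k,interpolation=cv2.INTER_CUBIC),alpha=1.8,beta=25)
        for X,col in((e,(255,0,0)),(e+.05*y,(255,255,0)),(e-.05*y,(255,255,0)),(e+[-.05,0,0],(0,0,255))):
            q=proj(p,X);cv2.circle(im,tuple(int(v) for v in ((q-[c,r]+.5)*k)),3,col,-1)
        o.append(im)
    rows.append(np.hstack(o)); print(n,c,r)
cv2.imwrite("pics/oc.png",np.vstack(rows)[:,:,::-1])
```

```text
[0.42950976 0.17772492 0.12423124]
[2.21979738e-01 9.75051277e-01 4.88695906e-05]
top 170 236
side 367 209
```

View pics/oc.png

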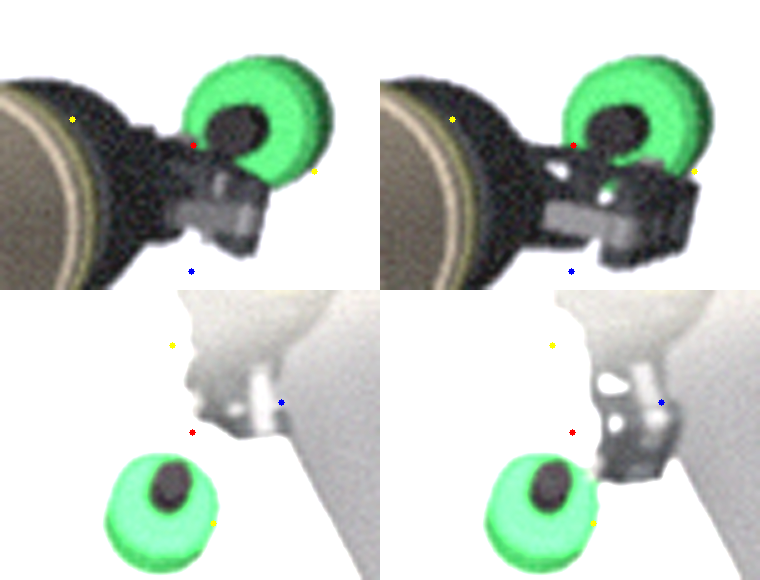

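Run:
```python
from h import *
t=robot.snapshot("top");s=robot.snapshot("side")
def T(a,b):
    ra=ray(t,*a);rb=ray(s,*b);X=tri([ra,rb]);print(X.round(4),(proj(t,X)-a).round(1),(proj(s,X)-b).round(1))
T((225,268.6),(411,245))
# lower right corner of the finger, open: top (695,185)/(690,245)/(605,265); side
for a in((692,180),(685,250),(605,265)):
  for b in((600,480),(660,475),(672,460),(680,410)):
    print(a,b,end=' ');T((170+(a[0]-380)/5,236+a[1]/5),(367+(b[0]-380)/5,209+(b[1]-290)/5))
e=robot.get_state()["eef_pos"];y=np.array([.222,.975,0]);x=np.array([.975,-.222,0])
for w in(.0425,.057):
  for u in(-.011,.011):
    X=e-w*y+u*x+[0,0,.013];a=proj(t,X);b=proj(s,X);print("exp",w,u,((a-[170,236])*5+[380,0]).round(),((b-[367,209])*5+[380,290]).round())
```

```text
[0.4037 0.1696 0.0356] [-1.8  4. ] [-3.6  0.1]
(692, 180) (600, 480) [ 0.3921  0.1617 -0.0044] [-1.6  3.6] [-3.3  0.1]
(692, 180) (660, 475) [0.3783 0.1674 0.005 ] [-5.1 10.2] [-9.4 -0. ]
(692, 180) (672, 460) [0.3771 0.1655 0.021 ] [-6.  11.7] [-10.7  -0.1]
(692, 180) (680, 410) [0.3803 0.1558 0.0689] [-6.9 13.2] [-11.8  -0.1]
(685, 250) (600, 480) [ 0.3723  0.1617 -0.0179] [ 1.  -2.6] [ 2.3 -0.2]
(685, 250) (660, 475) [ 0.3572  0.1672 -0.0137] [-1.8  4.1] [-3.7  0.2]
(685, 250) (672, 460) [0.3561 0.1653 0.0018] [-2.5  5.7] [-5.   0.3]
(685, 250) (680, 410) [0.3602 0.1554 0.0507] [-3.3  7.3] [-6.3  0.3]
(605, 265) (600, 480) [0.3824 0.1818 0.0372] [ 2.4 -6.6] [ 5.6 -0.7]
(605, 265) (660, 475) [0.3671 0.1871 0.0384] [-0.2  0.5] [-0.4  0. ]
(605, 265) (672, 460) [0.3657 0.1849 0.0518] [-0.9  2. ] [-1.8  0.2]
(605, 265) (680, 410) [0.3691 0.1743 0.0957] [-1.6  3.7] [-3.1  0.3]
exp 0.0425 -0.011 [659. 196.] [578. 342.]
exp 0.0425 0.011 [672. 141.] [536. 347.]
exp 0.057 -0.011 [695. 204.] [572. 317.]
exp 0.057 0.011 [708. 149.] [530. 321.]
```

```bash
cat > fit.py <<'E'
from h import *
from scipy.optimize import differential_evolution
def box(c,R,lo,hi):
    return np.array([c+R@[x,y,z] for x in(lo[0],hi[0]) for y in(lo[1],hi[1]) for z in(lo[2],hi[2])])
def sil(p,boxes):
    m=np.zeros((400,640),np.uint8)
    for b in boxes:
        q=np.array([proj(p,v) for v in b]);cv2.fillConvexPoly(m,cv2.convexHull((q*16+8).astype(np.int32)),1,shift=4)
    return m
def model(e,R,o,w,thick):
    c=e+o[:3]; 
    if len(o)>3: R=R@cv2.Rodrigues(np.array([0.,o[3],0.]))[0]
    tip=-.013*(w/.085)
    # tool z is down; fingers behind = negative z
    h=w/2
    return [box(c,R,(-.011,h,-.085),(.011,h+thick,tip)),box(c,R,(-.011,-h-thick,-.085),(.011,-h,tip)),box(c,R,(-.038,-.0425,-.15),(.038,.0425,-.073))]
E
python3 - <<'E'
from fit import *
print(robot.tcp_to_grasp)
s=robot.get_state();e=s["eef_pos"];R=cv2.Rodrigues(s["tool_rot"])[0]
V=[]
for n in("top","side"):
    p=robot.snapshot(n);a=cv2.imread("pics/%s1.png"%n)[:,:,::-1]
    m=(np.abs(p["color"].astype(int)-a.astype(int)).max(2)>30).astype(np.uint8)
    m=cv2.morphologyEx(m,cv2.MORPH_OPEN,np.ones((2,2)))
    win=np.zeros_like(m)
    if n=="top": win[225:305,208:250]=1
    else: win[226:280,370:440]=1
    V.append((p,m*win,win))
def cost(o):
    B=model(e,R,o,.085,.0145);f=0
    for p,m,win in V:
        k=sil(p,B)*win;f+=1-(k&m).sum()/max(1,(k|m).sum())
    return f
print("zero",cost([0,0,0]))
for bd in([(-.05,.05)]*2+[(-.03,.03)],[(-.05,.05)]*2+[(-.03,.03),(-.4,.4)]):
    r=differential_evolution(cost,bd,popsize=15,maxiter=40,seed=1,polish=False);print(r.x.round(4),r.fun)
E
```

```text
0.0187
zero 1.2401356927672718
[-0.01   -0.0035  0.0296] 0.868727865136705
[-0.0074 -0.0043  0.0287 -0.0806] 0.8455362543474974
```

Run:
```python
from fit import *
s=robot.get_state();e=s["eef_pos"];R=cv2.Rodrigues(s["tool_rot"])[0]
V=[]
for n in("top","side"):
    p=robot.snapshot(n);a=cv2.imread("pics/%s1.png"%n)[:,:,::-1]
    m=(np.abs(p["color"].astype(int)-a.astype(int)).max(2)>30).astype(np.uint8)
    win=np.zeros_like(m)
    if n=="top": win[225:305,208:250]=1
    else: win[226:280,370:440]=1
    V.append((p,m*win,win,m))
def mod(o):
    Ry=cv2.Rodrigues(np.array([0.,0,o[3]]))[0]
    return model(e,Ry@R,o[:3],.085,.0145)
def cost(o):
    B=mod(o);f=0
    for p,m,win,_ in V:
        k=sil(p,B)*win;f+=1-(k&m).sum()/max(1,(k|m).sum())
    return f
r=differential_evolution(cost,[(-.06,.06)]*2+[(-.05,.09),(-1.6,1.6)],popsize=20,maxiter=60,seed=1,polish=False);print(r.x.round(4),r.fun)
out=[]
for p,m,win,full in V:
    k=6;c,r0=(proj(p,e)-[33,35]).astype(int)
    im=cv2.convertScaleAbs(cv2.resize(p["color"][r0:r0+75,c:c+66],None,fx=k,fy=k,interpolation=cv2.INTER_CUBIC),alpha=1.8,beta=25)
    for o,col in((r.x,(255,0,0)),([0,0,0,0],(0,0,255))):
        for b in mod(o)[:2]:
            q=np.array([proj(p,v) for v in b]);h=cv2.convexHull(((q-[c,r0]+.5)*k).astype(np.int32));cv2.polylines(im,[h],True,col,1)
    cs,_=cv2.findContours(cv2.resize(full[r0:r0+75,c:c+66],None,fx=k,fy=k,interpolation=0),0,1);cv2.drawContours(im,cs,-1,(0,200,200),1)
    out.append(im)
cv2.imwrite("pics/fit.png",np.hstack(out)[:,:,::-1])
```

```text
[-0.0076 -0.0032  0.0388 -0.0222] 0.8313705480710937
```

View pics/fit.png

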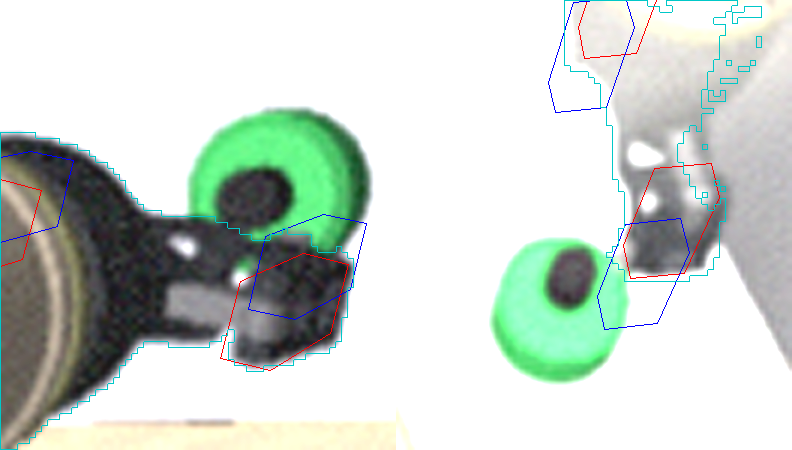

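Run:
```python
from h import *
t=robot.snapshot("top");s=robot.snapshot("side")
def T(a,b):
    X=tri([ray(t,*a),ray(s,*b)]);print(a,b,X.round(4),(proj(t,X)-a).round(1),(proj(s,X)-b).round(1))
for a in((221,281),(220,287),(222,274),(212,283)):
    for b in((418,238),(414,238),(424,238),(407,233)): T(a,b)
for n in("top","side"):
    a=cv2.imread("pics/%s1.png"%n)[:,:,::-1].astype(int);c=np.load(n+"c.npy").astype(int)
    m=np.abs(c-a).max(2)>30
    if n=="top":
        for r in range(256,296,3):
            x=np.nonzero(m[r,190:260])[0];print(r,190+x.max() if len(x) else None,end=' | ')
    else:
        print()
        for r in range(222,246,2):
            x=np.nonzero(m[r,390:440])[0];print(r,(390+x.min(),390+x.max()) if len(x) else None,end=' | ')
```

```text
(221, 281) (418, 238) [0.3837 0.169  0.0648] [-1.1  2.5] [-2.1  0.1]
(221, 281) (414, 238) [0.3886 0.1668 0.0649] [-0.1  0.2] [-0.1  0. ]
(221, 281) (424, 238) [0.3765 0.1722 0.0654] [-2.7  5.9] [-5.1  0.3]
(221, 281) (407, 233) [0.3996 0.1578 0.0881] [ 1.5 -3.7] [ 3.1 -0.3]
(220, 287) (418, 238) [0.3762 0.1694 0.0612] [ 0.1 -0.3] [ 0.2 -0. ]
(220, 287) (414, 238) [0.3813 0.1673 0.062 ] [ 1.  -2.6] [ 2.2 -0.2]
(220, 287) (424, 238) [0.3688 0.1727 0.0608] [-1.4  3.2] [-2.7  0.2]
(220, 287) (407, 233) [0.3928 0.1582 0.0863] [ 2.4 -6.6] [ 5.4 -0.7]
(222, 274) (418, 238) [0.3927 0.1687 0.0707] [-2.6  5.6] [-4.9  0.2]
(222, 274) (414, 238) [0.3974 0.1665 0.07  ] [-1.5  3.3] [-2.9  0.1]
(222, 274) (424, 238) [0.3859 0.1719 0.0724] [-4.4  9. ] [-7.9  0.2]
(222, 274) (407, 233) [0.4078 0.1575 0.0918] [ 0.2 -0.5] [ 0.4 -0. ]
(212, 283) (418, 238) [0.3878 0.1793 0.0901] [-0.1  0.2] [-0.2  0. ]
(212, 283) (414, 238) [0.3928 0.1772 0.0906] [ 0.9 -2.1] [ 1.8 -0.2]
(212, 283) (424, 238) [0.3806 0.1825 0.0899] [-1.7  3.7] [-3.2  0.2]
(212, 283) (407, 233) [0.4036 0.168  0.1133] [ 2.3 -6.1] [ 4.9 -0.6]
256 192 | 259 195 | 262 205 | 265 210 | 268 217 | 271 221 | 274 223 | 277 223 | 280 222 | 283 221 | 286 221 | 289 195 | 292 193 | 295 None | 
222 (np.int64(404), np.int64(422)) | 224 (np.int64(403), np.int64(422)) | 226 (np.int64(403), np.int64(418)) | 228 (np.int64(403), np.int64(418)) | 230 (np.int64(404), np.int64(419)) | 232 (np.int64(404), np.int64(420)) | 234 (np.int64(404), np.int64(422)) | 236 (np.int64(407), np.int64(423)) | 238 (np.int64(412), np.int64(423)) | 240 None | 242 None | 244 None |
```

The overlay shows the real fingers well away from where the reported TCP projects, but I can't yet tell whether they are too high or displaced in -x. I'll settle it by touching bare worktop beside the cap and measuring there.

move_arm --rows '[[[-0.015,0.05,0],[0,0,0],0.0],[[-0.03,0.1,0],[0,0,0],0.0],[[-0.03,0.1,-0.04],[0,0,0],0.0],[[-0.03,0.1,-0.08],[0,0,0],0.0],[[-0.03,0.1,-0.11],[0,0,0],0.0],[[-0.03,0.1,-0.11],[0,0,0],0.0],[[-0.03,0.1,-0.115],[0,0,0],0.0],[[-0.03,0.1,-0.12],[0,0,0],0.0]]'

```text
t: 6.52
eef_pos: [0.4001, 0.2782, 0.0051]
tool_rot: [0.351, 3.12, 0.002]
wrist_force: [-0.1, -0.4, 0.4]
width: 0.001
grasp_force: 0.0
```

Run:
```python
from h import *
s=robot.get_state();e=s["eef_pos"];print(e,s["wrist_force"],s["width"],s["tool_rot"])
out=[]
for n in("top","side"):
    p=robot.snapshot(n);k=6;c,r=(proj(p,e)-[33,40]).astype(int)
    im=cv2.convertScaleAbs(cv2.resize(p["color"][r:r+75,c:c+66],None,fx=k,fy=k,interpolation=cv2.INTER_CUBIC),alpha=1.8,beta=25)
    for X,col in((e,(255,0,0)),(e+[.05,0,0],(0,0,255)),(e+[0,0,.073],(255,0,255)),(e+[0,0,.15],(255,0,255))):
        q=(proj(p,X)-[c,r]+.5)*k;cv2.circle(im,tuple(int(v) for v in q),3,col,-1)
    out.append(im);print(n,c,r)
cv2.imwrite("pics/tb.png",np.hstack(out)[:,:,::-1])
```

```text
[0.40014648 0.27819418 0.0051031 ] [-0.08595102 -0.37734192  0.42304823] 0.0005539931655855078 [3.50929361e-01 3.12039958e+00 2.40067419e-03]
top 146 233
side 391 244
```

View pics/tb.png

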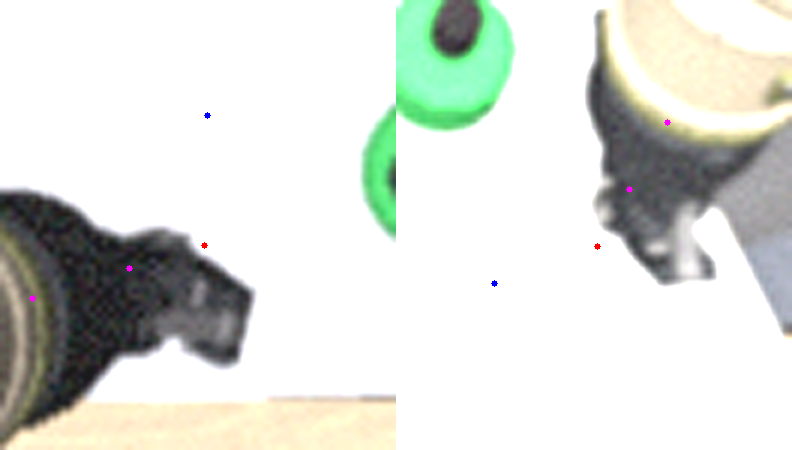

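move_arm --rows '[[[0,0,-0.003],[0,0,0],0.0],[[0,0,-0.006],[0,0,0],0.0],[[0,0,-0.006],[0,0,0],0.0]]'

```text
t: 7.0
eef_pos: [0.3994, 0.2777, -0.0019]
tool_rot: [-0.351, -3.122, 0.0]
wrist_force: [0.1, 0.7, -0.4]
width: 0.004
grasp_force: 0.0
```

move_arm --rows '[[[0,0,-0.004],[0,0,0],0.0],[[0,0,-0.008],[0,0,0],0.0],[[0,0,-0.012],[0,0,0],0.0],[[0,0,-0.012],[0,0,0],0.0]]'

```text
t: 7.5
eef_pos: [0.3993, 0.2776, -0.0142]
tool_rot: [-0.351, -3.121, 0.001]
wrist_force: [-0.3, -0.1, -1.0]
width: 0.003
grasp_force: 0.0
```

move_arm --rows '[[[0,0,-0.004],[0,0,0],0.0],[[0,0,-0.008],[0,0,0],0.0],[[0,0,-0.008],[0,0,0],0.0]]'

```text
t: 7.88
eef_pos: [0.3993, 0.2776, -0.0221]
tool_rot: [-0.351, -3.122, 0.001]
wrist_force: [-0.5, 0.8, -0.1]
width: -0.003
grasp_force: 0.0
```

move_arm --rows '[[[0,0,-0.004],[0,0,0],0.0],[[0,0,-0.008],[0,0,0],0.0],[[0,0,-0.008],[0,0,0],0.0]]'

```text
t: 8.25
eef_pos: [0.3993, 0.2776, -0.0301]
tool_rot: [-0.351, -3.122, 0.001]
wrist_force: [-1.1, 1.1, -0.6]
width: 0.0
grasp_force: 0.0
```

move_arm --rows '[[[0,0,-0.003],[0,0,0],0.0],[[0,0,-0.006],[0,0,0],0.0],[[0,0,-0.006],[0,0,0],0.0]]'

```text
t: 8.62
eef_pos: [0.3994, 0.2777, -0.036]
tool_rot: [-0.351, -3.122, 0.0]
wrist_force: [0.4, 0.7, -0.0]
width: 0.001
grasp_force: 0.0
```

move_arm --rows '[[[0,0,-0.003],[0,0,0],0.0],[[0,0,-0.005],[0,0,0],0.0],[[0,0,-0.005],[0,0,0],0.0]]'

```text
t: 9.0
eef_pos: [0.3996, 0.2778, -0.0374]
tool_rot: [0.351, 3.12, 0.003]
wrist_force: [-6.4, -2.7, 61.8]
width: 0.002
grasp_force: 30.6
```

Run:
```python
from h import *
s=robot.get_state();e=s["eef_pos"];print(e,s["wrist_force"],s["joint_positions"])
out=[]
for n in("top","side"):
    p=robot.snapshot(n);k=6;c,r=(proj(p,e)-[33,45]).astype(int);c=max(c,0)
    im=cv2.convertScaleAbs(cv2.resize(p["color"][r:r+80,c:c+66],None,fx=k,fy=k,interpolation=cv2.INTER_CUBIC),alpha=1.8,beta=25)
    for X,col in((e,(255,0,0)),(e*[1,1,0],(0,255,0)),(e*[1,1,0]+[.05,0,0],(0,0,255)),(e+[0,0,.15],(255,0,255))):
        q=(proj(p,X)-[c,r]+.5)*k;cv2.circle(im,tuple(int(v) for v in q),3,col,-1)
    out.append(im);print(n,c,r)
cv2.imwrite("pics/tb2.png",np.hstack(out)[:,:,::-1])
```

```text
[ 0.39962423  0.27782821 -0.03738721] [-6.35344185 -2.72907254 61.78916835] [-0.72783655  0.72991095  0.00529129  2.29647744 -0.03107491  0.11226613
  0.65385345]
top 153 226
side 388 244
```

View pics/tb2.png

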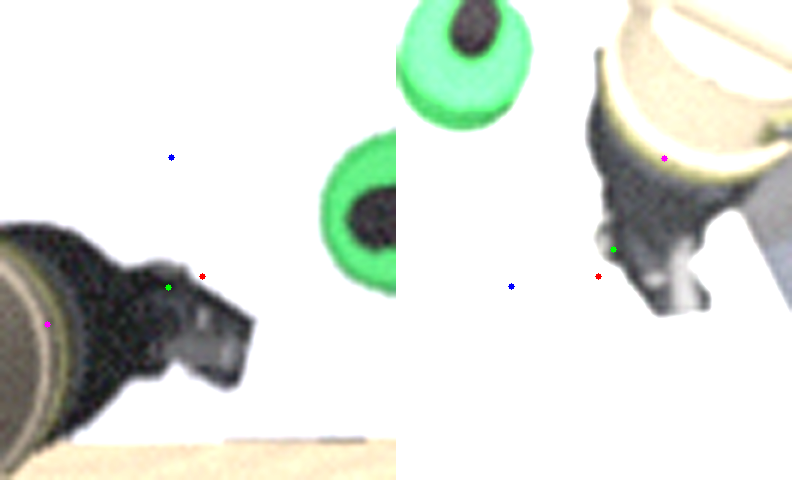

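The fingertips touched the worktop with the TCP reported at z ≈ -0.037, so the reported TCP sits about 36.5 mm below the real one. That is why the fingers shut above the knob. In the last picture xy looks right: the fingertip is near the green dot at (168,287) top and (613,249) side. I'll back off and grasp with this correction.

move_arm --rows '[[[0,0,0.05],[0,0,0],0.0854],[[0,0,0.1],[0,0,0],0.0854],[[0.01,-0.04,0.14],[0,0,0],0.0854],[[0.03,-0.1,0.14],[0,0,0],0.0854],[[0.031,-0.1,0.14],[0,0,0],0.0854],[[0.031,-0.1,0.1],[0,0,0],0.0854],[[0.031,-0.1,0.07],[0,0,0],0.0854],[[0.031,-0.1,0.07],[0,0,0],0.0854]]'

```text
t: 10.1
eef_pos: [0.429, 0.1778, 0.0276]
tool_rot: [-0.349, -3.119, 0.003]
wrist_force: [0.5, -0.2, -0.2]
width: 1.0
grasp_force: 0.0
```

move_arm --rows '[[[0,0,-0.015],[0,0,0],0.0854],[[0,0,-0.02],[0,0,0],0.0854],[[0,0,-0.02],[0,0,0],0.0854],[[0,0,-0.02],[0,0,0],0.01],[[0,0,-0.02],[0,0,0],0.01],[[0,0,-0.02],[0,0,0],0.01],[[0,0,-0.02],[0,0,0],0.01],[[0,0,-0.02],[0,0,0],0.01]]'

```text
t: 11.1
eef_pos: [0.4306, 0.1779, 0.0095]
tool_rot: [0.351, 3.121, 0.001]
wrist_force: [0.1, 1.0, 6.4]
width: 0.259
grasp_force: 58.4
```

move_arm --rows '[[[0,0,0.03],[0,0,0],0.01],[[0,0,0.08],[0,0,0],0.01],[[0.01,-0.05,0.11],[0,0,0],0.01],[[0.02,-0.11,0.11],[0,0,0],0.01],[[0.03,-0.165,0.11],[0,0,0],0.01],[[0.045,-0.22,0.11],[0,0,0],0.01],[[0.06,-0.28,0.11],[0,0,0],0.01],[[0.075,-0.34,0.11],[0,0,0],0.01]]'

```text
t: 12.1
eef_pos: [0.5056, -0.1642, 0.1192]
tool_rot: [-0.351, -3.122, -0.0]
wrist_force: [1.3, 0.3, -0.2]
width: 0.255
grasp_force: 59.2
```

move_arm --rows '[[[0.01,-0.03,0],[0,0,0],0.01],[[0.019,-0.062,0],[0,0,0],0.01],[[0.019,-0.062,-0.02],[0,0,0],0.01],[[0.019,-0.062,-0.04],[0,0,0],0.01],[[0.019,-0.062,-0.04],[0,0,0],0.01]]'

```text
t: 12.72
eef_pos: [0.5232, -0.2239, 0.0779]
tool_rot: [-0.351, -3.119, -0.001]
wrist_force: [0.3, -0.3, -0.7]
width: 0.255
grasp_force: 59.3
```

```bash
cat > m.py <<'E'
from h import *
s=robot.get_state();e=s["eef_pos"];print(e,s["wrist_force"],s["width"],s["grasp_force"])
G=((45,100,40),(80,255,255));R=[]
for n,b in(("top",(340,170,450,270)),("side",(270,90,360,190))):
    p=robot.snapshot(n);save(p,n+"_m.png");a,c=blob(p,*G,b);R.append((p,a,c));print(n,a,c.round(1))
    for zz in(.01,):
        h=cv2.cvtColor(p["color"],cv2.COLOR_RGB2HSV);m=cv2.inRange(h,(0,150,60),(6,255,255))|cv2.inRange(h,(172,150,60),(180,255,255))
        ys,xs=np.nonzero(m[b[1]:b[3],b[0]:b[2]]);print(" red",len(xs),xs.min()+b[0] if len(xs) else 0,xs.max()+b[0] if len(xs) else 0,ys.min()+b[1] if len(xs) else 0,ys.max()+b[1] if len(xs) else 0)
print(tri([ray(R[0][0],*R[0][2]),ray(R[1][0],*R[1][2])]))
E
python3 m.py
```

```text
[ 0.52322431 -0.22389951  0.07794657] [ 0.33067335 -0.27937829 -0.66068807] 0.25539928491097114 59.25925970077515
top [385 217  23  15 201] [395.2 224. ]
 red 68 381 394 215 232
side [307 125  20  22 293] [316.2 136.6]
 red 111 282 326 99 158
[ 0.51599995 -0.21808803  0.07901377]
```

```bash
cat > cyl.py <<'E'
from h import *
th=np.linspace(0,2*np.pi,90)
def bb(p,x,y,z,r=.0315,hh=.04):
    q=np.array([proj(p,[x+r*np.cos(t),y+r*np.sin(t),z+k]) for t in th for k in(0,hh)]);return np.r_[q.min(0),q.max(0)]
if __name__=="__main__":
    s=robot.get_state();e=s["eef_pos"];t=robot.snapshot("top");d=robot.snapshot("side")
    print("table pred",bb(t,.430,.178,0).round(1),bb(d,.430,.178,0).round(1),"obs 207 247 235 275 / 388 242 411 266")
    z=e[2]-.0095
    for n,p,b in(("top",t,(340,170,450,270)),("side",d,(270,90,360,190))):
        h=cv2.cvtColor(p["color"],cv2.COLOR_RGB2HSV);m=cv2.inRange(h,(45,90,20),(80,255,255))[b[1]:b[3],b[0]:b[2]]
        n_,l,st,c=cv2.connectedComponentsWithStats(m);a=st[1+np.argmax(st[1:,4])]
        o=np.array([a[0]+b[0],a[1]+b[1],a[0]+a[2]+b[0],a[1]+a[3]+b[1]])
        pr=bb(p,e[0],e[1],z);print(n,"pred",pr.round(1),"obs",o,"diff",(o-pr).round(1),"d/dx",((bb(p,e[0]+.01,e[1],z)-pr)).round(1),"d/dy",((bb(p,e[0],e[1]+.01,z)-pr)).round(1))
    # full keeper ring calibration by ring r=.033 z=.013
E
python3 cyl.py
python3 - <<'E'
from cyl import *
t=robot.snapshot("top");s=robot.snapshot("side")
for n,p,b,xy in(("top",t,(370,195,418,240),(.5235,-.224)),("side",s,(300,135,335,165),(.5235,-.224))):
    im=cv2.imread("pics/%s1.png"%n)[:,:,::-1].copy();h=cv2.cvtColor(im,cv2.COLOR_RGB2HSV)
    m=cv2.inRange(h,(0,120,60),(8,255,255))|cv2.inRange(h,(170,120,60),(180,255,255));ys,xs=np.nonzero(m[b[1]:b[3],b[0]:b[2]])
    print("ring",n,"obs",xs.min()+b[0],ys.min()+b[1],xs.max()+b[0]+1,ys.max()+b[1]+1,"pred",bb(p,*xy,.010,.033,.003).round(1))
E
```

```text
table pred [205.  246.1 237.  275.2] [386.5 239.5 411.8 266.7] obs 207 247 235 275 / 388 242 411 266
top pred [384.8 200.5 418.2 230.5] obs [385 215 408 231] diff [  0.2  14.5 -10.2   0.5] d/dx [-0.1 -4.7 -0.2 -4.6] d/dy [-4.5  0.1 -4.7  0.1]
side pred [305.2 121.4 327.  147. ] obs [307 125 327 147] diff [ 1.8  3.6 -0.  -0. ] d/dx [-3.3  0.9 -3.2  1. ] d/dy [1.1 2.6 1.2 2.7]
ring top obs 381 204 409 233 pred [379.6 203.5 407.7 231.5]
ring side obs 306 145 327 159 pred [305.8 140.4 327.3 158.8]
```

move_arm --rows '[[[0,-0.002,-0.015],[0,0,0],0.01],[[0,-0.002,-0.03],[0,0,0],0.01],[[0,-0.002,-0.036],[0,0,0],0.01],[[0,-0.002,-0.039],[0,0,0],0.01],[[0,-0.002,-0.042],[0,0,0],0.01],[[0,-0.002,-0.042],[0,0,0],0.01]]'

```text
t: 13.78
eef_pos: [0.5245, -0.2263, 0.0372]
tool_rot: [0.351, 3.122, -0.0]
wrist_force: [0.5, 0.7, -1.0]
width: 0.257
grasp_force: 59.3
```

```bash
python3 cyl.py | tail -2
```

```text
top pred [382.5 201.9 414.  230.5] obs [384 216 404 231] diff [  1.5  14.1 -10.    0.5] d/dx [-0.1 -4.5 -0.2 -4.3] d/dy [-4.3  0.1 -4.5  0.1]
side pred [305.3 129.7 326.5 154.6] obs [307 133 326 155] diff [ 1.7  3.3 -0.5  0.4] d/dx [-3.2  0.9 -3.2  0.9] d/dy [1.1 2.5 1.2 2.6]
```

move_arm --rows '[[[0,0,-0.002],[0,0,0],0.01],[[0,0,-0.004],[0,0,0],0.01],[[0,0,-0.005],[0,0,0],0.01],[[0,0,-0.005],[0,0,0],0.01]]'

```text
t: 14.38
eef_pos: [0.524, -0.2268, 0.032]
tool_rot: [-0.352, -3.121, 0.001]
wrist_force: [-2.0, -3.7, -1.5]
width: 0.258
grasp_force: 59.3
```

move_arm --rows '[[[-0.0005,-0.001,-0.001],[0,0,0],0.01],[[-0.0005,-0.001,-0.002],[0,0,0],0.01],[[-0.0005,-0.001,-0.003],[0,0,0],0.01],[[-0.0005,-0.001,-0.003],[0,0,0],0.01]]'

```text
t: 14.88
eef_pos: [0.5245, -0.2274, 0.0298]
tool_rot: [0.35, 3.121, -0.0]
wrist_force: [-1.1, -1.9, 5.9]
width: 0.256
grasp_force: 60.1
```

move_arm --rows '[[[-0.0003,-0.0005,-0.001],[0,0,0],0.01],[[-0.0003,-0.0005,-0.002],[0,0,0],0.01],[[-0.0003,-0.0005,-0.003],[0,0,0],0.01],[[-0.0003,-0.0005,-0.003],[0,0,0],0.01]]'

```text
t: 15.38
eef_pos: [0.5236, -0.2274, 0.0262]
tool_rot: [-0.35, -3.122, -0.0]
wrist_force: [-0.8, -0.7, -1.5]
width: 0.254
grasp_force: 59.2
```

move_arm --rows '[[[0,0,-0.001],[0,0,0],0.01],[[0,0,-0.002],[0,0,0],0.01],[[0,0,-0.003],[0,0,0],0.01],[[0,0,-0.003],[0,0,0],0.01]]'

```text
t: 15.88
eef_pos: [0.5235, -0.2275, 0.0229]
tool_rot: [-0.351, -3.121, -0.001]
wrist_force: [0.0, 0.2, -8.1]
width: 0.259
grasp_force: 59.0
```

move_arm --rows '[[[0,0,-0.001],[0,0,0],0.01],[[0,0,-0.002],[0,0,0],0.01],[[0,0,-0.003],[0,0,0],0.01],[[0,0,-0.0035],[0,0,0],0.01],[[0,0,-0.0035],[0,0,0],0.01]]'

```text
t: 16.5
eef_pos: [0.5237, -0.2276, 0.0201]
tool_rot: [0.351, 3.122, 0.0]
wrist_force: [-2.0, 2.3, 4.8]
width: 0.256
grasp_force: 60.2
```

move_arm --rows '[[[0,0,-0.0007],[0,0,0],0.01],[[0,0,-0.0014],[0,0,0],0.01],[[0,0,-0.0014],[0,0,0],0.01]]'

```text
t: 16.88
eef_pos: [0.5238, -0.2276, 0.0195]
tool_rot: [0.35, 3.121, -0.0]
wrist_force: [-3.9, 3.1, 14.6]
width: 0.254
grasp_force: 61.2
```

move_arm --rows '[[[0,0,-0.0005],[0,0,0],0.01],[[0,0,-0.001],[0,0,0],0.01],[[0,0,-0.001],[0,0,0],0.01],[[0,0,-0.001],[0,0,0],0.01]]'

```text
t: 17.38
eef_pos: [0.524, -0.2276, 0.0193]
tool_rot: [0.35, 3.121, -0.0]
wrist_force: [-6.0, 4.1, 24.9]
width: 0.255
grasp_force: 62.4
```

Run:
```python
from h import *
print([ (robot.snapshot("top") and robot.get_state()["wrist_force"].round(1)) for _ in range(2)],robot.get_state()["eef_pos"])
t=robot.snapshot("top");s=robot.snapshot("side")
a=cv2.resize(t["color"][90:300,190:490],None,fx=1.33,fy=1.33);b=cv2.resize(s["color"][80:290,190:490],None,fx=1.33,fy=1.33)
cv2.imwrite("pics/end.png",cv2.convertScaleAbs(np.hstack([a,b])[:,:,::-1],alpha=1.5))
```

```text
[array([-5.1,  3.9, 26. ]), array([-5.1,  3.7, 24.7])] [ 0.52398276 -0.22764412  0.01932712]
```

View pics/end.png

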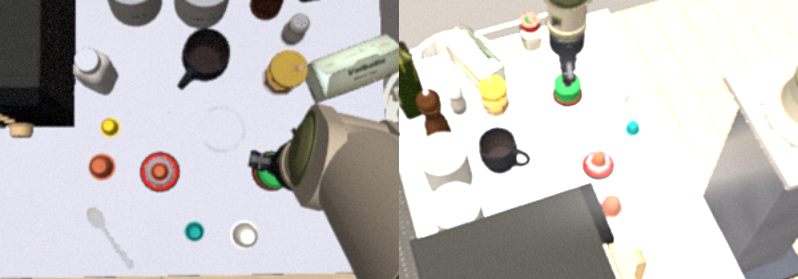

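The final picture shows the cap on the blue pod's keeper at (270,172) top and (567,88) side. The copper pod's keeper is open at (160,172), and the mug, bottle, jar and spoon have not moved. The force holds at about 25 N with the TCP staying near z = 0.0193, so the seal is on its stop.

```bash
python3 -c "
from cell import robot
print(robot.hand_in())"
```

```text
the job is handed in; nothing more can be done
None
```

The green cap clicked onto the blue pod's keeper and is held fully down on the red seal at about 25 N, with the copper pod's keeper left open; the job was handed in at about 17.5 s of robot time, no verdict was shown, and one earlier worktop touch with shut fingertips to find a 36.5 mm tool-height error reached 62 N at the wrist.

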